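# Hang the mallet back in the crowded rack

### The job

Draw the square-headed wooden mallet out of the tool block and hang it by its head in the empty middle fork of the tool rack, handle pushed all the way to the back of the slot and one striking face to the front, square to the rack. The fork is not exactly where it is measured, sideways or in height, so feel your way in gently without forcing, set the head down until the fork carries it before you let go, and do not knock the tools hanging on either side or disturb anything else.

Things in the scene. Friction and masses are not known exactly. Their poses are not given: they have to be found in the camera images.
- mallet_center (a point): Centre of the wooden mallet's head: a block 60 (x, between the striking faces) x 44 (y) x 60 (z) mm, z up. A round handle 18 mm wide runs 130 mm down from its underside (30 mm below this point). Mass 0.25 to 0.4 kg. At the start it stands upright in one of the block's holes, head 67 mm clear of the block's top, its x within 15 degrees of the block's x.
- block: Fixed dark wooden tool block 66 (x) x 190 (y) x 75 (z) mm; origin at the centre of its underside. Three round upright holes 22 mm wide and 63 mm deep at y = -62, 0 and +62 mm, x = 0; the mallet stands in one and two small tools in the others.
- rack: Fixed tool rack; origin on the table below the bay's middle; tools go in along its +x, y along the rail, z up. Rail 290 mm long on two posts, all at x >= 25 mm, z <= 155 mm. Three steel forks stick out to -x, 8 mm thick. The outer two (y = -80, +80 mm, flat tops at z = 170 mm) hold tools. The middle one is empty, clamped by hand: y from -16 to +16 mm, top at z = 162 to 178 mm, not measured; feel or see.
- rack_bay (a point): Nominal middle of the bay at z = 170 mm (rack axes); the true fork is up to 16 mm off in y and 8 mm in z and does not shift. In x from here: slot 20.5 mm wide from -42 mm to its closed end at +10 mm, so the 18 mm handle is home at +1. Ahead of it a V mouth flares 60 degrees each side off the slot's line, to 56 mm wide at x = -52. Contact is stiff: a few newtons suffice, over 20 N is too much.
- rack_lip (a point): Nominal point between the two lips of the middle fork (same unmeasured offsets), 36 mm in front of the bay's middle. Each 12 mm wide flat tine carries a lip 6 mm high, 4 mm long: the 60 mm head passes over the lips and is lowered behind them onto the tines. A hung mallet has its head's centre 30 mm above the tines' top (192 to 208 mm above the table), at rack x about 0.
- maul_center (a point): Centre of the head of a round white-headed maul (head 52 mm wide, 60 mm high, dark 16 mm handle) hanging in one outer fork. It hangs loose; leave it alone.
- hammer_center (a point): Centre of the dark steel head (90 x 26 x 26 mm, long way along the rack's x) of a hammer with a 16 mm wooden handle hanging in the other outer fork. It hangs loose; leave it alone.
- awl_center (a point): Middle of the bulb handle (26 mm wide) of an awl standing in a hole of the block; its top is 27 mm above this point, about 134 mm above the table. Leave it alone.
- punch_center (a point): Point on the shank of a steel punch (17 mm wide, head 22 mm) standing in a hole of the block; its top is 23 mm above this point, about 125 mm above the table. Leave it alone.
- jar_mid (a point): Middle of an amber jar, 56 mm wide, 75 mm high. Leave it alone.
- bottle_mid (a point): Middle of a black bottle, 60 mm wide, 190 mm high. Leave it alone.
- roll_mid (a point): Middle of a black tape roll lying flat, 90 mm wide, 24 mm high. Leave it alone.
- slab_mid (a point): Middle of a marble slab 150 x 110 x 22 mm lying flat. Leave it alone.
- wrench_grip (a point): Middle of the handle of a steel wrench about 170 mm long lying flat. Leave it alone.
Mind the look-alikes: they are no part of the job. What is shaped like the block but purple is not meant. Leave any orange look-alike of the part that bears mallet_center alone.

How it is judged:
On the way, in this order (a step that is already met when the one before it is completed fails the run):
1. the mallet is drawn out of the block, its handle wholly above it (z of mallet_center in the frame of block above 0.236 m and contact force between the fingers and mallet above 1 N), for 0.1 s.
2. the mallet, still held, is lowered to the middle fork, handle home in the slot, upright and square (x of mallet_center in the frame of rack between -0.0035 and 0.006 m and y of mallet_center in the frame of rack between -0.019 and 0.019 m and z of mallet_center in the frame of rack between 0.189 and 0.211 m and angle between mallet_center's own z axis and vertical below 0.06 rad and angle between the x axis of mallet_center and the x axis of rack, either way round below 0.15 rad and contact force between the fingers and mallet above 1 N), for 0.2 s.
At the end, for the whole second after the job is handed in: The mallet rests alone on the middle fork behind its lips: head centre at height 189 to 211 mm, -3.5 to +6 mm in rack x, within 19 mm of the bay middle, upright within 0.06 rad, square within 0.15 rad; at rest. Hanging and block tools moved under 10 mm, other things under 15 mm (x of mallet_center in the frame of rack between -0.0035 and 0.006 m and y of mallet_center in the frame of rack between -0.019 and 0.019 m and z of mallet_center in the frame of rack between 0.189 and 0.211 m and angle between mallet_center's own z axis and vertical below 0.06 rad and angle between the x axis of mallet_center and the x axis of rack, either way round below 0.15 rad and contact force between mallet and rack above 0.5 N and linear speed of mallet below 0.02 m/s and distance of each of maul_center, hammer_center, awl_center, punch_center from where it was at the start of the episode below 0.01 m and distance of each of jar_mid, bottle_mid, roll_mid, slab_mid, wrench_grip from where it was at the start of the episode below 0.015 m); the robot touches nothing.
It fails at once if the mallet is dropped: it falls faster than 0.2 m/s while not held (a fall of over 2 mm) (contact force between the fingers and mallet below 0.5 N and linear speed of mallet above 0.2 m/s).
It fails at once if the mallet is forced against the rack or its forks (more than 25 N) (contact force between mallet and rack above 25 N).
It fails at once if a hanging neighbour is knocked (moved over 10 mm, or struck with more than 5 N) (distance of any of maul_center, hammer_center from where it was at the start of the episode above 0.01 m or contact force between any of the arm, the fingers, mallet and maul above 5 N or contact force between any of the arm, the fingers, mallet and hammer above 5 N).
It fails at once if another tool in the block is moved over 10 mm, or another thing on the table over 15 mm (distance of any of awl_center, punch_center from where it was at the start of the episode above 0.01 m or distance of any of jar_mid, bottle_mid, roll_mid, slab_mid, wrench_grip from where it was at the start of the episode above 0.015 m).
It also fails if it takes over 61 s, if anything falls off the work surface, if the arm or the gripper's body presses on something with over 40 N, if the wrist force passes 120 N, or if a joint passes its speed limit or range.

### The arm

A 6-joint arm with a two-finger parallel gripper is mounted at the origin on the work surface. World frame = base frame: x ahead of the robot, y to its left, z up, the work surface at z = 0. Lengths are in m, angles in rad, forces in N, time in s.
With the tool pointing down it reaches from about 0.375 to 0.925 m from the base axis. Payload 5.7 kg.
Tool frame: the origin (TCP) lies on the centre line of the jaws, within the pads' length; the fingertips stand 14 mm ahead of it and the grasp point (between the pads) lies 5 mm behind it (bot.nose_length is the distance from the TCP to the fingertips, in m); z points along the fingers, y is the direction in which the jaws open and shut (so a half turn about z gives the same grasp; the last joint's range is limited). The gripper opens to 85 mm and grips with 20 to 120 N. Pads are 22 mm wide; open, the fingers measure 114 mm over their backs; the gripper's body (76 mm by 85 mm) begins 54 mm behind the grasp point. The pads swing forward as they close: fully open they stand 13 mm farther back than shut.
Start: joints at [-1.406, 0.359, 1.51, -0, 1.272, -0.115], TCP at [0.166, -0.577, 0.245] pointing down, gripper open.
Joint ranges: [-2.97, 2.97], [-1.01, 2.36], [0.21, 2.38], [-0.96, 4.11], [0.2, 2.71], [-2.98, 2.98]. Speed limits (rad/s): [2.39, 2.39, 3.14, 3.14, 3.14, 3.14].

### API

Orientations are given as a unit quaternion [x, y, z, w].
In Python, from rig import monitor, cams, job, bot gives the robot as it stands. The module is installed in compiled form; this text tells all that it offers.
- The arm moves only by the shell command python3 -m handwheel 'ROWS' [FORCE]. ROWS is JSON, a list of rows, each a list of 5 numbers: the gripper command: -1 is fully open, 1 is shut, values between are in proportion, then the shift along the tool's x, y, z scaled (see below), then the turn about the tool's z scaled (see below). In form: [[jaw, dx, dy, dz, twist], ...]. A call has 1 to 12 rows; each row shifts and turns the commanded pose from where the row before left it, along the tool's axes as they then stand; what a row does not reach is not made up. The controller multiplies each number of a shift by 75 cm and each number of a turn by pi/2 rad. A row lasts 1/8 s, in which the tool goes at most 62.5 mm and 10.7 degrees, less where a joint would pass 70% of its speed; a pose out of reach is approached as far as the arm can. A call with a number of a shift or a turn outside -1 to 1 is refused whole. A call with a gripper value outside its range is refused whole. The fingers move at their own pace and stop on an object; FORCE is the grip in N (left out, the last holds). Time passes only in rows, so rows that do not move let the fingers close. It gives the time, the measured TCP pose, the force and the opening at its end, in the units of the state.
- monitor.observe(): the state, without advancing time (a new reading comes with each control period).
- cams.get_image(name): name is "scene" or "top" or "wrist"; returns the picture (384x512x3 uint8, red, green, blue); there is no depth.
- cams.camera_model(name): a dict with "fx", "fy", "cx", "cy" (pixels), "k1" (the pictures are not rectified: a ray, as slopes to the right and down, at radius r is drawn at 1 + k1 r^2 times it, then the intrinsics apply), "extrinsics" (4x4, takes a point from world to camera coordinates). Camera axes: x right, y down, z forward; pixel columns grow to the right and rows downward; lengths in m; the calibration is good to about 2 mm. A picture is of the moment at which its call begins: read the wrist's pose just before it. camera_model takes no time and is no camera call; for the wrist camera it gives the pose at the moment of the call.
- job.job_done(): hands the job in, once; it reports no verdict.
The state is a dict: "time": time; "joint_pos": joint angles; "joint_velocities": joint speeds; "tau": joint torques, N m; "eef_pos": TCP position; "orientation": TCP orientation; "force": force on the tool from outside, world axes, zero at the start; "torque": the same for the moment, N m; "grip_width": finger opening in m.
Only numpy, scipy, OpenCV 4.12 (cv2) and the standard library are available. Lean on these libraries where they do the work, as an engineer would, in place of code of your own. Each camera call takes 0.05 s, during which the arm holds its last target.

## Working session

There is one attempt and no reset: what is moved stays moved. The work goes in short steps, Python scripts to look and compute and a shell command to move; the robot and the scene stay as the last step left them, time stands still between calls to the robot, and variables do not carry over. Pictures are saved under pics/ and viewed, and the job is handed in when it is done.

```bash
mkdir -p pics; cat > h.py <<'E'
import numpy as np, cv2
from rig import monitor, cams, job, bot
def ray(name_or_model,u,v):
    m=cams.camera_model(name_or_model) if isinstance(name_or_model,str) else name_or_model
    x=(u-m['cx'])/m['fx'];y=(v-m['cy'])/m['fy']
    a,b=x,y
    for _ in range(20):
        s=1+m['k1']*(a*a+b*b); a,b=x/s,y/s
    E=np.array(m['extrinsics']);R=E[:3,:3];t=E[:3,3]
    return -R.T@t, R.T@np.array([a,b,1.])
def atz(n,u,v,z):
    c,d=ray(n,u,v); return c+d*(z-c[2])/d[2]
def proj(n,p):
    m=cams.camera_model(n) if isinstance(n,str) else n
    E=np.array(m['extrinsics']);q=E[:3,:3]@np.array(p)+E[:3,3]
    a,b=q[0]/q[2],q[1]/q[2];s=1+m['k1']*(a*a+b*b)
    return np.array([m['fx']*a*s+m['cx'],m['fy']*b*s+m['cy']])
def tri(l):
    A=np.zeros((3,3));B=np.zeros(3)
    for n,u,v in l:
        c,d=ray(n,u,v);d=d/np.linalg.norm(d);P=np.eye(3)-np.outer(d,d);A+=P;B+=P@c
    return np.linalg.solve(A,B)
def snap(n,f):
    im=cams.get_image(n);cv2.imwrite('pics/'+f+'_raw.png',im[:,:,::-1]);return im
def crop(f,x0,y0,x1,y1,k,out):
    im=cv2.imread('pics/'+f+'_raw.png')[y0:y1,x0:x1]
    cv2.imwrite('pics/'+out+'.png',cv2.resize(im,None,fx=k,fy=k,interpolation=cv2.INTER_CUBIC))
E
python3 - <<'E'
from h import *
o=monitor.observe();print(o)
for n in ['scene','top','wrist']:
    m=cams.camera_model(n);print(n,{k:np.round(v,4).tolist() for k,v in m.items()})
    im=snap(n,n+'0')
E
```

```text
{'time': 0.0, 'joint_pos': array([-1.40610068e+00,  3.59514274e-01,  1.51144811e+00, -5.23984445e-06,
        1.27250049e+00, -1.15061156e-01]), 'joint_velocities': array([ 0.00123813, -0.00033844, -0.00070103,  0.00051604, -0.00148177,
        0.00035884]), 'tau': array([ 1.61323402e-03, -5.27612007e+01, -2.78621900e+01,  1.73941680e-04,
        1.34628129e-02, -1.17914033e-05]), 'eef_pos': array([ 0.165577  , -0.57601128,  0.24444208]), 'orientation': array([ 9.90232417e-01,  1.39423407e-01, -2.57070945e-05, -9.34755619e-04]), 'force': array([-0.12790837, -0.15102771,  0.00996746]), 'torque': array([-0.00580846,  0.03127075, -0.03725308]), 'grip_width': 0.08559728391666808}
scene {'fx': 488.4912, 'fy': 488.4912, 'cx': 252.2902, 'cy': 191.1054, 'k1': -0.1114, 'extrinsics': [[-0.6692, 0.743, -0.0025, 0.358], [0.4708, 0.4214, -0.7751, -0.1022], [-0.5749, -0.5199, -0.6318, 1.8561], [0.0, 0.0, 0.0, 1.0]]}
top {'fx': 372.1041, 'fy': 372.1041, 'cx': 254.38, 'cy': 196.4787, 'k1': -0.0456, 'extrinsics': [[0.0191, -0.9994, 0.0298, -0.0696], [-0.9818, -0.0244, -0.1886, 0.4939], [0.1892, -0.0257, -0.9816, 1.3617], [0.0, 0.0, 0.0, 1.0]]}
wrist {'fx': 306.7315, 'fy': 306.7315, 'cx': 256.0365, 'cy': 197.1138, 'k1': 0.0005, 'extrinsics': [[0.2766, -0.961, -0.0018, -0.5981], [-0.9149, -0.264, 0.3053, -0.0403], [-0.2939, -0.0828, -0.9523, 0.3806], [0.0, 0.0, 0.0, 1.0]]}
```

```bash
ls pics; python3 -c "
import rig;print([x for x in dir(rig.bot) if x[0]!='_'], rig.bot.nose_length)"
```

```text
scene0_raw.png
top0_raw.png
wrist0_raw.png
['PlanningError', 'nose_length'] 0.014
```

View pics/scene0_raw.png

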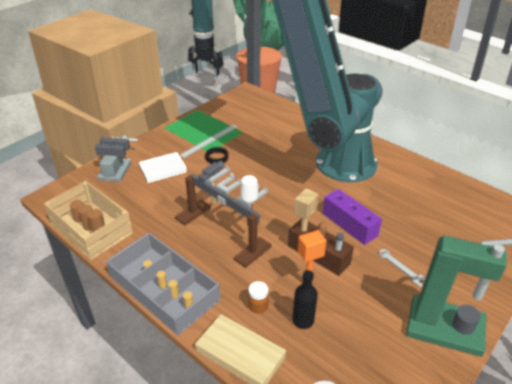

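View pics/top0_raw.png

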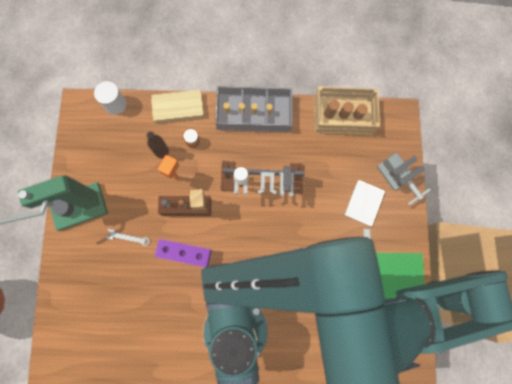

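View pics/wrist0_raw.png

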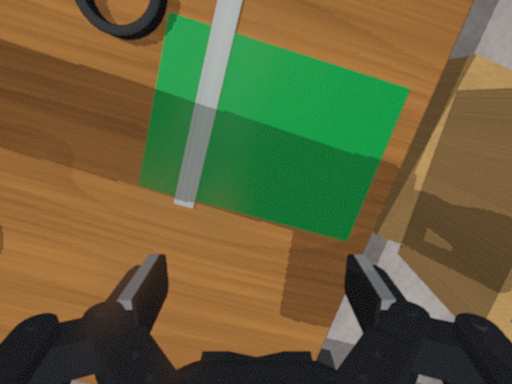

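```bash
python3 - <<'E'
from h import *
crop('scene0',170,140,390,290,3.6,'sc0')
crop('top0',140,120,320,270,4.4,'tc0')
E
```

```text
(no output)
```

View pics/sc0.png

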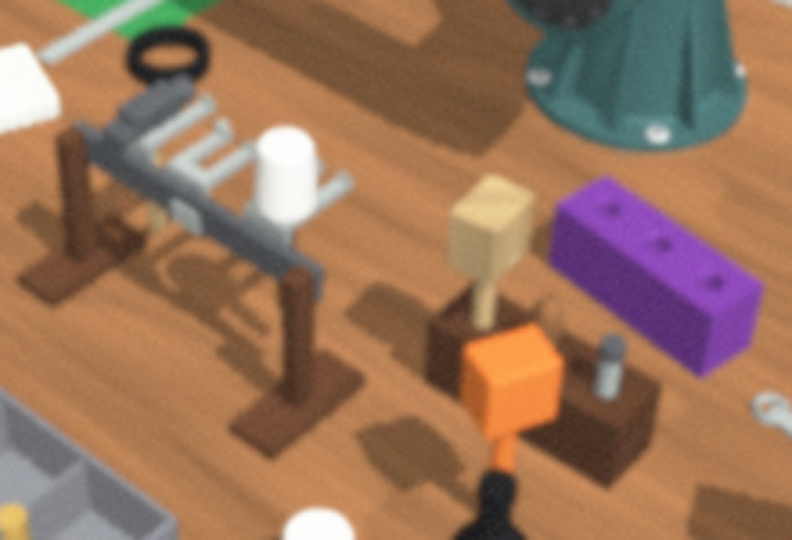

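View pics/tc0.png

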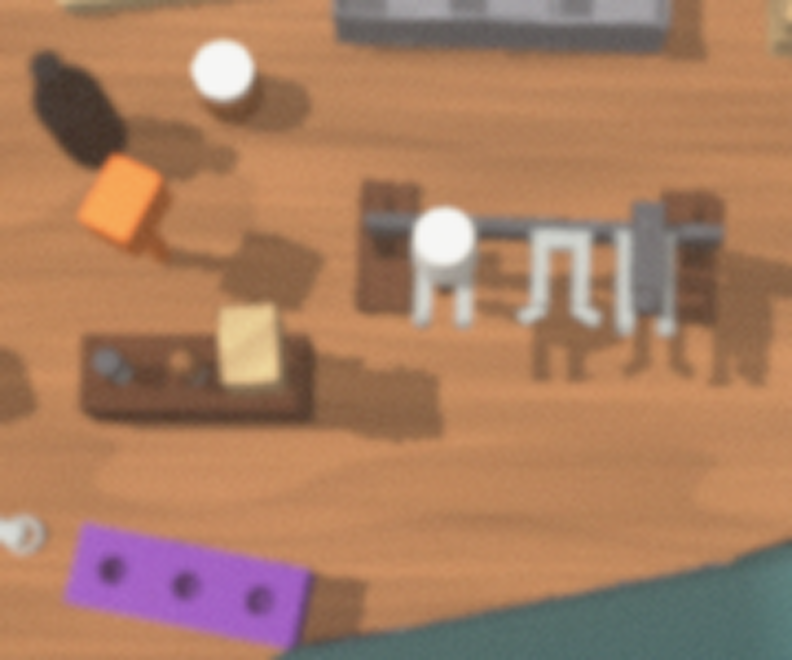

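```bash
python3 - <<'E'
from h import *
T=lambda u,v:(140+(u+.5)/4.4-.5,120+(v+.5)/4.4-.5)
def p(s,u,v,z): print(s,np.round(atz('top',*T(u,v),z),4))
p('railL',365,218,.155);p('railR',722,230,.155)
for n,c in dict(mTL=(217,308),mTR=(275,303),mBR=(283,384),mBL=(223,389)).items(): p(n,*c,.202)
for n,c in dict(bTL=(82,335),bTR=(312,335),bBR=(312,410),bBL=(82,410)).items(): p(n,*c,.075)
p('tineL tip',530,318,.17);p('tineR tip',592,322,.17);p('slot mid back',560,235,.17);
p('maul',443,235,.23);p('hamF',648,315,.2);p('hamB',648,205,.2)
p('punch',105,360,.125);p('awl',180,360,.134)
c,_=ray('top',0,0);print('cam',c,ray('scene',0,0)[0])
S=lambda u,v:(170+(u+.5)/3.6-.5,140+(v+.5)/3.6-.5)
print('orange', tri([('top',*T(140,155)),('scene',*S(535,327))]), tri([('top',*T(82,210)),('scene',*S(465,362))]))
E
```

```text
railL [0.5703 0.0585 0.155 ]
railR [ 0.5682 -0.2298  0.155 ]
mTL [0.4837 0.166  0.202 ]
mTR [0.4887 0.1219 0.202 ]
mBR [0.4261 0.113  0.202 ]
mBL [0.4211 0.1582 0.202 ]
bTL [0.484  0.2976 0.075 ]
bTR [0.4888 0.1045 0.075 ]
bBR [0.4251 0.1019 0.075 ]
bBL [0.4204 0.2933 0.075 ]
tineL tip [ 0.4885 -0.075   0.17  ]
tineR tip [ 0.4865 -0.1239  0.17  ]
slot mid back [ 0.5565 -0.0978  0.17  ]
maul [ 0.5385 -0.0056  0.23  ]
hamF [ 0.487  -0.1647  0.2   ]
hamB [ 0.5748 -0.1645  0.2   ]
punch [0.4545 0.2659 0.125 ]
awl [0.4545 0.2039 0.134 ]
cam [ 0.22860675 -0.02254978  1.43188085] [1.35472402 0.74206531 1.09437941]
orange [0.58456095 0.24460049 0.22887776] [0.5810512  0.25033152 0.19007038]
```

```bash
python3 -m handwheel '[[-1,0,0,-0.05,0.09],[-1,0,0,-0.05,0.09],[-1,0.043,-0.0595,0,0],[-1,0.043,-0.0595,0,0],[-1,0.043,-0.0595,0,0],[-1,0.043,-0.0595,0,0],[-1,0.043,-0.0595,0,0],[-1,0.043,-0.0595,0,0],[-1,0.043,-0.0595,0,0],[-1,0.043,-0.0595,0,0],[-1,0.043,-0.0595,0,0],[-1,0.043,-0.0595,0,0]]'; python3 - <<'E'
from h import *
o=monitor.observe();print(o['time'],o['eef_pos'],o['orientation'],o['force'],o['joint_pos'])
E
```

```text
time: 1.65
eef_pos: [0.4902, -0.1297, 0.3203]
orientation: [1.0, -0.001, 0.0, 0.0]
force: [0.6, -0.4, 0.6]
grip_width: 0.0853
1.65 [ 0.49022959 -0.12968474  0.32026075] [ 9.99998956e-01 -1.44468481e-03  1.42544499e-05  1.88725448e-05] [ 0.57007571 -0.40298602  0.59373419] [-3.94891763e-01  1.59731687e-01  1.59807584e+00 -2.43563747e-05
  1.38374432e+00  1.17879846e+00]
```

```bash
python3 -m handwheel '[[-1,0.03,-0.05,0,0],[-1,0,0,0,0],[-1,0,0,0,0]]'; python3 - <<'E'
from h import *
import pickle
o=monitor.observe();print(o['eef_pos'],o['force'])
m=cams.camera_model('wrist');pickle.dump(m,open('w1.pkl','wb'))
snap('wrist','w1');crop('w1',0,0,512,384,1.56,'w1')
print(ray(m,256,192))
E
```

```text
time: 2.02
eef_pos: [0.5117, -0.0941, 0.32]
orientation: [1.0, -0.001, -0.001, 0.0]
force: [-0.5, 0.2, -0.6]
grip_width: 0.086
[ 0.51166381 -0.09411734  0.32001282] [-0.51011847  0.17558338 -0.55301598]
(array([ 0.58962649, -0.09359274,  0.44905027]), array([-0.29072216,  0.00097045, -0.95695227]))
```

View pics/w1.png

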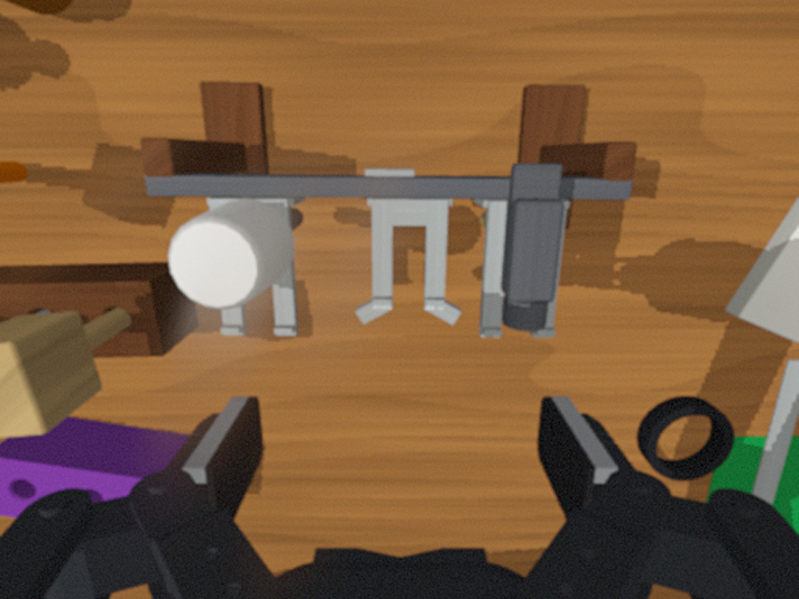

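```bash
python3 - <<'E'
from h import *
crop('w1',85,95,415,225,2.4,'w1a'); crop('w1',220,100,310,215,5.2,'w1b');crop('w1',300,100,380,220,5,'w1c')
E
```

```text
(no output)
```

View pics/w1a.png

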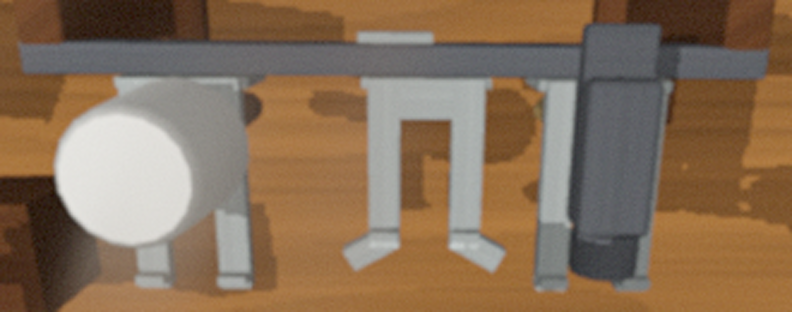

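View pics/w1b.png

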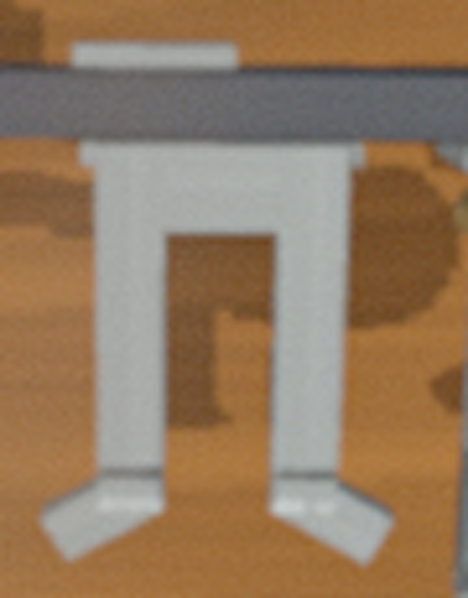

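View pics/w1c.png

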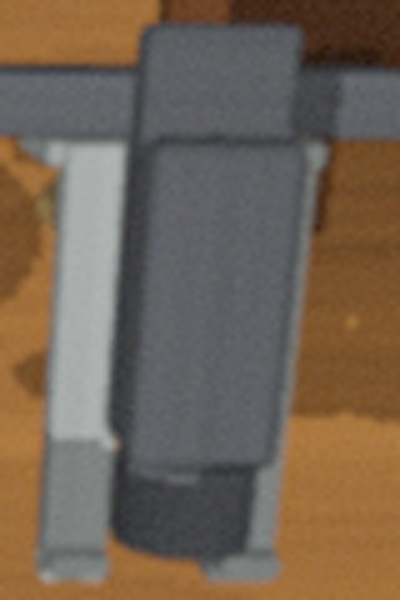

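```bash
python3 -m handwheel '[[-1,-0.02,0.005,0.04,0],[-1,0,0,0.03,0],[-1,0,0,0,0],[-1,0,0,0,0]]'; python3 - <<'E'
from h import *
import pickle
o=monitor.observe();print(o['eef_pos'],o['force'])
m=cams.camera_model('wrist');pickle.dump(m,open('w2.pkl','wb'))
snap('wrist','w2');crop('w2',60,20,440,240,2.1,'w2a')
crop('w2',200,90,330,240,4.,'w2b')
E
```

```text
time: 2.58
eef_pos: [0.4974, -0.0985, 0.2687]
orientation: [1.0, -0.002, 0.001, 0.0]
force: [-0.3, -1.3, -0.2]
grip_width: 0.0854
[ 0.4974035 -0.0985367  0.268682 ] [-0.27048818 -1.34493742 -0.16806391]
```

View pics/w2a.png

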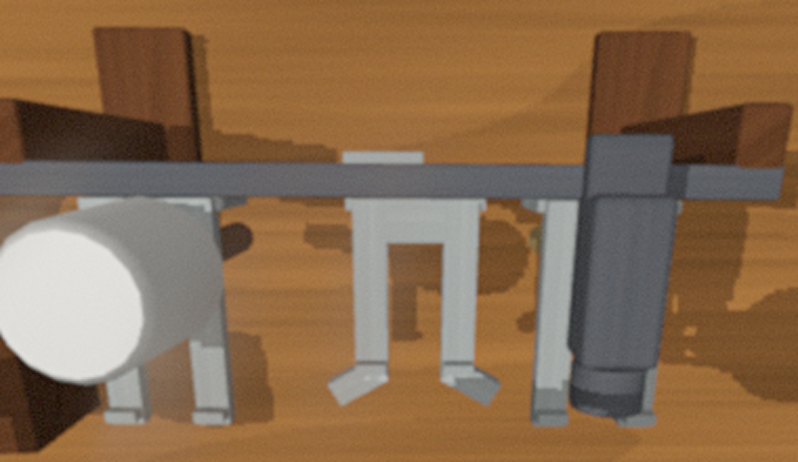

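View pics/w2b.png

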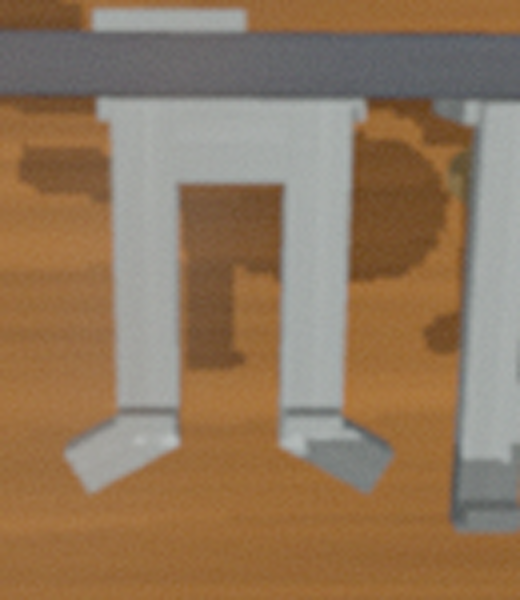

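```bash
cat > fit.py <<'E'
from h import *
import pickle
from scipy.optimize import least_squares
w1=pickle.load(open('w1.pkl','rb'));w2=pickle.load(open('w2.pkl','rb'))
C=lambda x0,y0,k:(lambda u,v:(x0+(u+.5)/k-.5,y0+(v+.5)/k-.5))
c1=C(220,100,5.2);c2=C(200,90,4.)
P=dict(A=(10,10.25),B=(10,-10.25),E=(-52,28),F=(-52,-28),G=(-42,10.25),H=(-42,-10.25))
M1=dict(A=(165,235),B=(274,235),E=(70,562),F=(365,565),G=(163,513),H=(271,513))
M2=dict(A=(180,183),B=(285,184),E=(93,493),F=(372,493),G=(179,442),H=(281,443))
def fwd(p,k):
    x,y,z,a=p;px,py=np.array(P[k])/1000
    return np.array([x+px*np.cos(a)-py*np.sin(a),y+px*np.sin(a)+py*np.cos(a),z])
def res(p):
    r=[]
    for k in P:
        w=fwd(p,k)
        r+=list(proj(w1,w)-c1(*M1[k]))+list(proj(w2,w)-c2(*M2[k]))
    return np.array(r)
s=least_squares(res,[.54,-.1,.17,0]);print(s.x);print(np.round(s.fun.reshape(-1,4),1))
J=np.linalg.inv(s.jac.T@s.jac)*(s.fun@s.fun)/20;print('sd',np.sqrt(np.diag(J)))
cr=C(85,95,2.4)
for uv in [(22,59),(767,64)]: print(atz(w1,*cr(*uv),.155))
E
python3 fit.py
```

```text
[ 0.53887511 -0.09903797  0.1637328  -0.00527317]
[[-0.2 -0.3 -0.8  0.2]
 [ 0.9 -0.2  0.2  0. ]
 [ 0.2 -0.2 -0.  -0.2]
 [ 0.1 -0.6 -1.  -0.1]
 [ 0.2 -0.4  0.2  0.9]
 [ 0.4 -0.3  0.1  0.7]]
sd [0.00028694 0.00016416 0.00098528 0.003893  ]
[0.5712862  0.05753149 0.155     ]
[ 0.56889773 -0.23172608  0.155     ]
```

```bash
python3 -m handwheel '[[-1,0,0,-0.07,0],[-1,-0.0112,-0.0636,0,0],[-1,-0.0112,-0.0636,0,0],[-1,-0.0112,-0.0636,0,0],[-1,-0.0112,-0.0636,0,0],[-1,-0.0112,-0.0636,0,0],[-1,0,0,0,-0.085],[-1,0,0,0,0],[-1,0,0,0,0]]'; python3 - <<'E'
from h import *
import pickle
o=monitor.observe();print(o['eef_pos'],o['force'],o['joint_pos'])
m=cams.camera_model('wrist');pickle.dump(m,open('w3.pkl','wb'))
snap('wrist','w3');crop('w3',0,0,512,384,1.56,'w3')
E
```

```text
time: 3.75
eef_pos: [0.4562, 0.1406, 0.3209]
orientation: [0.998, 0.064, 0.001, -0.0]
force: [-0.4, 0.4, 0.1]
grip_width: 0.0853
[0.4562379  0.14062952 0.32090368] [-0.35250844  0.43468055  0.10699322] [ 1.54195035e-01  1.12216508e-01  1.65373388e+00 -2.88888881e-05
  1.37458296e+00  1.59745291e+00]
```

View pics/w3.png

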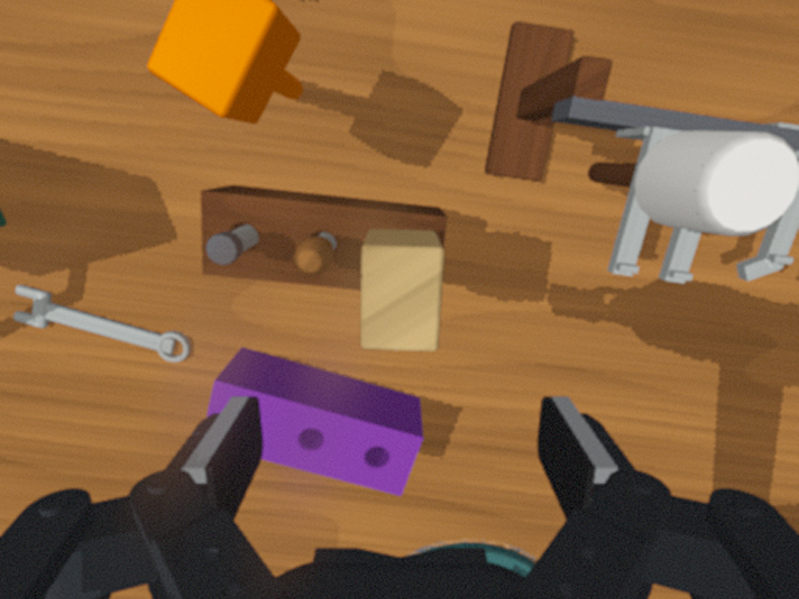

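```bash
python3 - <<'E'
from h import *
crop('w3',215,135,300,235,6,'w3b')
E
```

```text
(no output)
```

View pics/w3b.png

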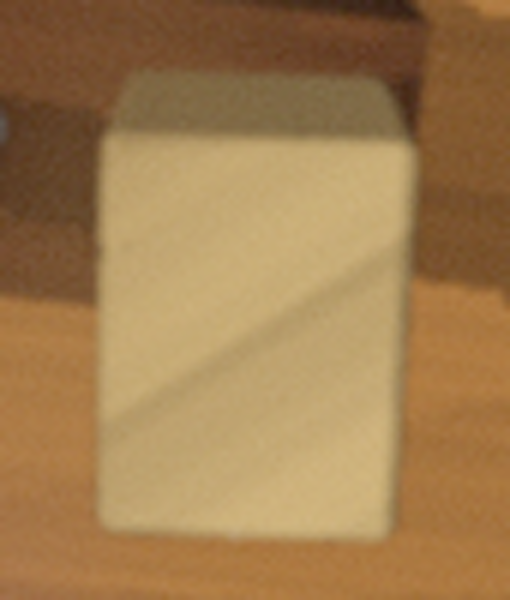

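```bash
python3 - <<'E'
from h import *
import pickle
from scipy.optimize import least_squares
m=pickle.load(open('w3.pkl','rb'))
uv=[(100,135),(418,143),(395,538),(99,530)]
uv=[(215+(u+.5)/6-.5,135+(v+.5)/6-.5) for u,v in uv]
L=np.array([(30,22),(30,-22),(-30,-22),(-30,22)])/1000
def r(p):
    x,y,z,a=p;o=[]
    for (lx,ly),q in zip(L,uv): o+=list(proj(m,(x+lx*np.cos(a)-ly*np.sin(a),y+lx*np.sin(a)+ly*np.cos(a),z))-q)
    return np.array(o)
s=least_squares(r,[.456,.14,.202,.14]);print(s.x,np.degrees(s.x[3]),np.round(s.fun,1))
f=lambda p:r([p[0],p[1],.202,p[2]]);s=least_squares(f,[.456,.14,.14]);print(s.x,np.degrees(s.x[2]),np.round(s.fun,1))
o=monitor.observe();from scipy.spatial.transform import Rotation as R
X=R.from_quat(o['orientation']).as_matrix();print('toolyaw',np.degrees(np.arctan2(X[1,0],X[0,0])))
a=s.x;d=np.array([a[0],a[1],.168])-o['eef_pos'];print('tool delta/0.75',X.T@d/.75)
E
```

```text
[0.45727294 0.14095985 0.19494294 0.10013048] 5.737053698404512 [ 0.3 -0.2 -0.3 -0.1 -0.2  0.2  0.2  0.2]
[0.45924404 0.14122891 0.10015731] 5.738591153638319 [-0.5 -1.1  0.5 -0.9  0.5  1.2 -0.5  1.2]
toolyaw 7.31207308805733
tool delta/0.75 [ 0.00400026 -0.00050819  0.20371178]
```

```bash
python3 -m handwheel '[[-1,0.003,0,0,0.018],[-1,0,0,0.04,0],[-1,0,0,0.04,0],[-1,0,0,0.04,0],[-1,0,0,0.04,0],[-1,0,0,0.038,0],[-1,0,0,0,0],[-1,0,0,0,0]]' 60; python3 - <<'E'
from h import *
o=monitor.observe();print(o['eef_pos'],o['force'])
snap('wrist','w4');crop('w4',0,0,512,384,1.56,'w4')
E
```

```text
time: 4.8
eef_pos: [0.4588, 0.1412, 0.1726]
orientation: [0.999, 0.051, 0.0, -0.0]
force: [0.1, -0.4, 0.6]
grip_width: 0.0855
[0.45884199 0.14118925 0.17264409] [ 0.12674747 -0.41102479  0.62198442]
```

View pics/w4.png

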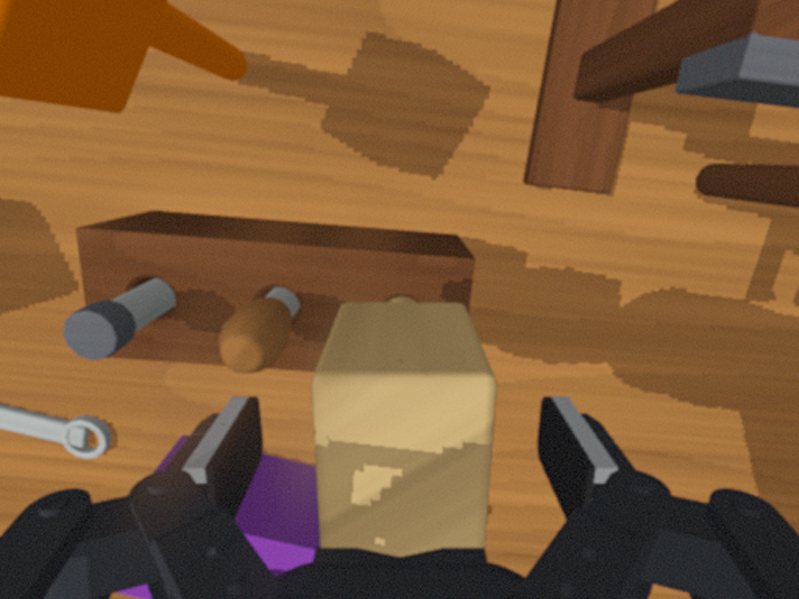

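```bash
python3 -m handwheel '[[0,0,0,0,0],[1,0,0,0,0],[1,0,0,0,0],[1,0,0,0,0],[1,0,0,0,0],[1,0,0,0,0]]' 50; python3 - <<'E'
from h import *
o=monitor.observe();print(o['eef_pos'],o['force'],o['torque'])
snap('wrist','w5');crop('w5',0,0,512,384,1.56,'w5')
E
```

```text
time: 5.6
eef_pos: [0.4586, 0.1413, 0.1726]
orientation: [0.999, 0.051, 0.001, 0.0]
force: [-0.5, -1.0, 6.8]
grip_width: 0.0433
[0.45857842 0.14129288 0.17261839] [-0.50504121 -0.95631074  6.80413303] [-0.28500293  0.21296557  0.02034272]
```

View pics/w5.png

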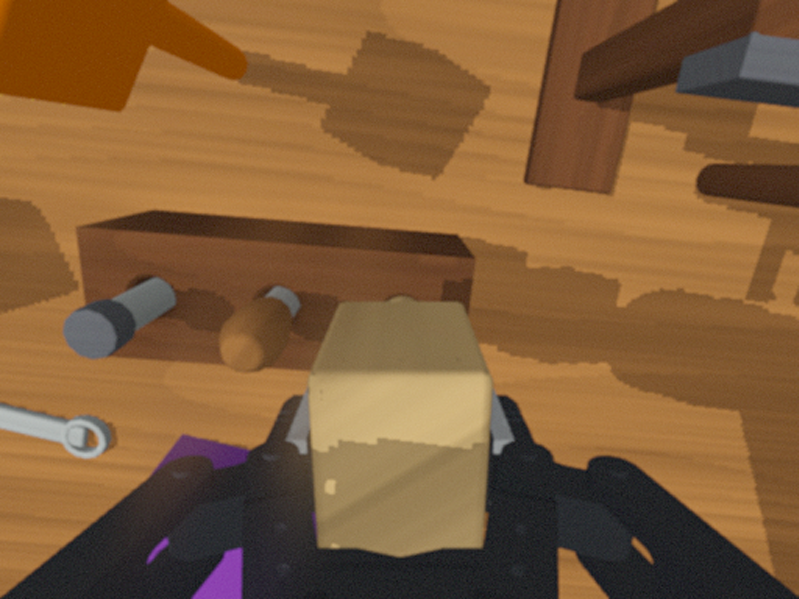

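```bash
python3 -m handwheel '[[1,0,0,-0.01,0],[1,0,0,-0.02,0],[1,0,0,-0.02,0],[1,0,0,-0.02,0],[1,0,0,-0.02,0],[1,0,0,-0.02,0],[1,0,0,-0.02,0],[1,0,0,0,0],[1,0,0,0,0]]'; python3 - <<'E'
from h import *
o=monitor.observe();print(o['eef_pos'],o['force'],o['torque'])
snap('scene','s6');crop('s6',200,100,400,250,4,'s6')
snap('wrist','w6');crop('w6',100,100,400,384,2.1,'w6')
E
```

```text
time: 6.78
eef_pos: [0.4577, 0.1412, 0.269]
orientation: [0.999, 0.051, -0.0, -0.0]
force: [-0.7, -0.2, -3.2]
grip_width: 0.0436
[0.45773273 0.14123476 0.26903171] [-0.65107388 -0.19475433 -3.23798398] [-0.03369029 -0.00667332 -0.01509517]
```

View pics/s6.png

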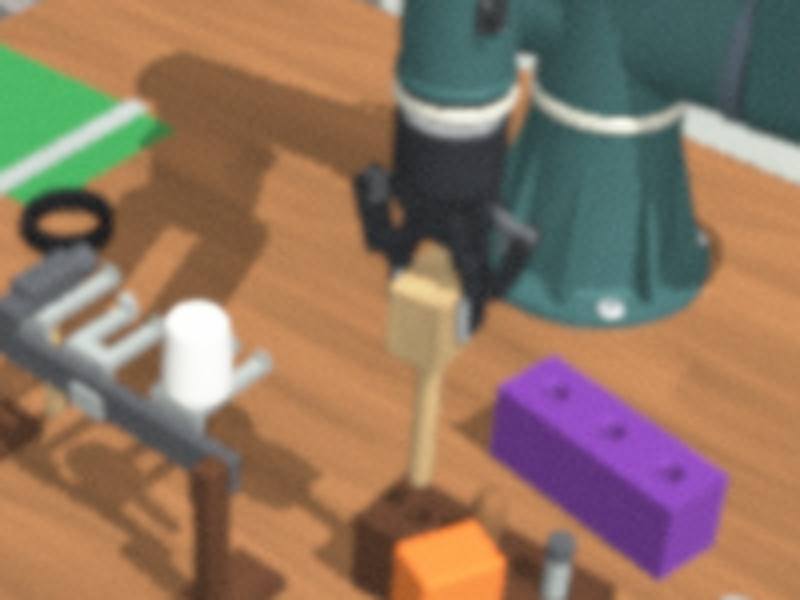

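View pics/w6.png

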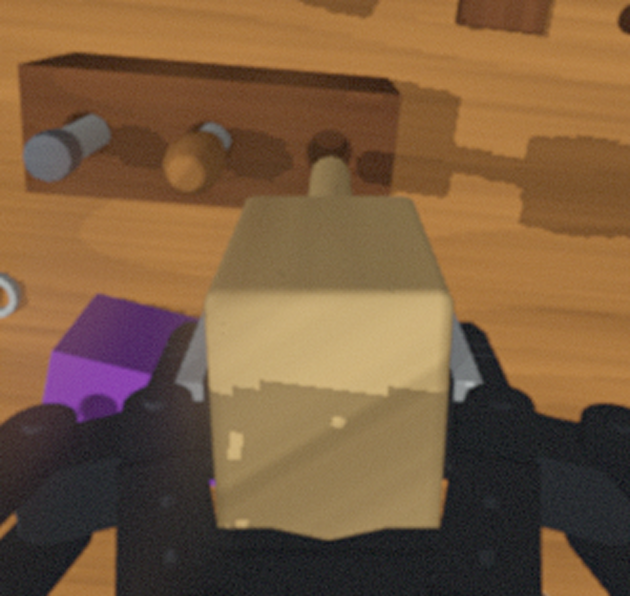

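```bash
python3 -m handwheel '[[1,0,0,0,0.0695],[1,-0.0028,0.0534,0,0],[1,-0.0028,0.0534,0,0],[1,-0.0028,0.0534,0,0],[1,-0.0028,0.0534,0,0],[1,-0.0028,0.0534,0.02,0],[1,-0.0028,0.0534,0.03,0],[1,0,0,0.02,0],[1,0,0,0,0],[1,0,0,0,0],[1,0,0,0,0]]'; python3 - <<'E'
from h import *
import pickle
o=monitor.observe();print(o['time'],o['eef_pos'],o['orientation'],o['force'],o['torque'])
pickle.dump(cams.camera_model('wrist'),open('w7.pkl','wb'))
snap('wrist','w7');crop('w7',0,0,512,384,1.56,'w7')
E
```

```text
time: 8.25
eef_pos: [0.4443, -0.0986, 0.2175]
orientation: [1.0, -0.003, 0.001, 0.0]
force: [-0.4, 0.4, -3.6]
grip_width: 0.0434
8.25 [ 0.44433588 -0.0985939   0.21747981] [ 9.99995534e-01 -2.92050963e-03  6.10422718e-04  1.71472089e-04] [-0.43646832  0.43469028 -3.5502129 ] [ 0.00926916 -0.01070811  0.0024228 ]
```

View pics/w7.png

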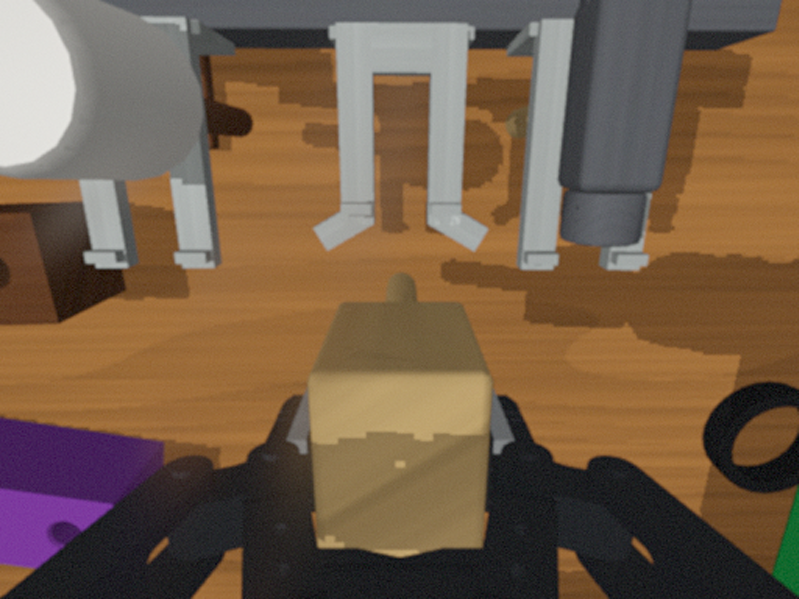

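```bash
python3 - <<'E'
from h import *
crop('w7',190,5,325,145,4.2,'w7b'); crop('w7',190,160,325,250,5,'w7c')
E
```

View pics/w7b.png

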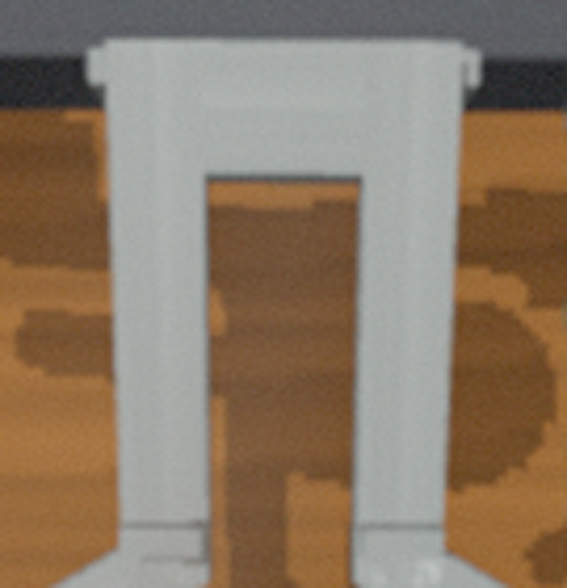

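View pics/w7c.png

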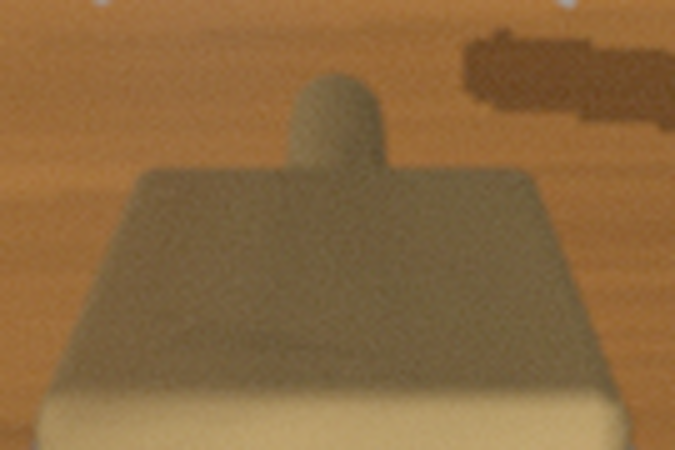

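```bash
python3 -m handwheel '[[1,0.0135,0,0,0],[1,0.0135,0,0,0],[1,0.0135,0,0,0],[1,0.0135,0,0,0],[1,0.004,0,0,0],[1,0.004,0,0,0],[1,0,0,0,0]]';python3 -m handwheel '[[1,0.004,0,0,0],[1,0.004,0,0,0],[1,0,0,0,0]]'
```

```text
time: 9.18
eef_pos: [0.4902, -0.0992, 0.2167]
orientation: [1.0, -0.003, -0.0, -0.0]
force: [-1.3, 0.0, -2.8]
grip_width: 0.0431
time: 9.55
eef_pos: [0.4966, -0.0993, 0.2169]
orientation: [1.0, -0.003, 0.0, -0.0]
force: [-0.2, 0.3, -3.5]
grip_width: 0.0434
```

```bash
python3 -m handwheel '[[1,0.004,0,0,0],[1,0.004,0,0,0],[1,0,0,0,0]]'; python3 - <<'E'
from h import *
import pickle
o=monitor.observe();print(o['eef_pos'],o['force'],o['torque'])
pickle.dump(cams.camera_model('wrist'),open('w8.pkl','wb'))
snap('wrist','w8');crop('w8',150,0,370,260,2.3,'w8')
E
```

```text
time: 9.93
eef_pos: [0.5026, -0.0994, 0.2168]
orientation: [1.0, -0.003, 0.0, -0.0]
force: [1.5, 0.4, -4.2]
grip_width: 0.0435
[ 0.50263159 -0.09936768  0.21684415] [ 1.46357415  0.38814724 -4.15093087] [-0.01087337  0.01445563 -0.02120735]
```

View pics/w8.png

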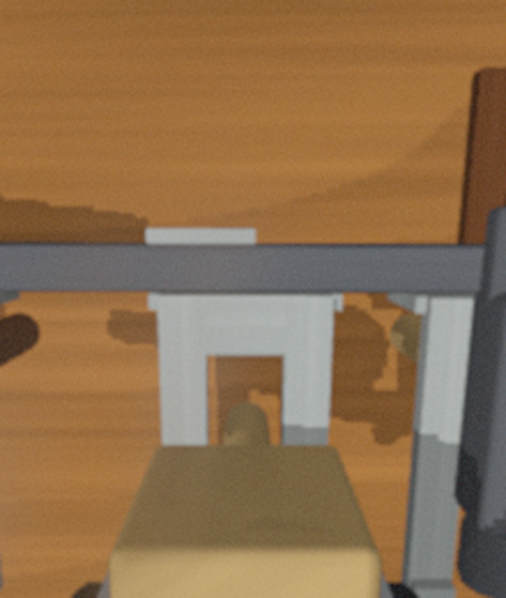

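```bash
python3 -m handwheel '[[1,0.004,0,0,0],[1,0.004,0,0,0],[1,0.004,0,0,0],[1,0,0,0,0]]';python3 -m handwheel '[[1,0.004,0,0,0],[1,0.004,0,0,0],[1,0.004,0,0,0],[1,0,0,0,0]]'
```

```text
time: 10.48
eef_pos: [0.5116, -0.0994, 0.2169]
orientation: [1.0, -0.003, 0.0, -0.0]
force: [-0.2, -0.4, -2.8]
grip_width: 0.0435
time: 10.98
eef_pos: [0.5206, -0.0995, 0.2168]
orientation: [1.0, -0.003, 0.0, -0.0]
force: [0.2, 0.9, -3.1]
grip_width: 0.0436
```

```bash
python3 -m handwheel '[[1,0.004,0,0,0],[1,0.004,0,0,0],[1,0.004,0,0,0],[1,0,0,0,0]]';python3 -m handwheel '[[1,0.002,0,0,0],[1,0.002,0,0,0],[1,0,0,0,0]]'; python3 - <<'E'
from h import *
snap('wrist','w9');crop('w9',120,100,390,384,2.1,'w9')
E
```

```text
time: 11.48
eef_pos: [0.5296, -0.0995, 0.2168]
orientation: [1.0, -0.003, 0.0, -0.0]
force: [0.3, 0.9, -3.5]
grip_width: 0.0435
time: 11.85
eef_pos: [0.5324, -0.0995, 0.2168]
orientation: [1.0, -0.003, 0.0, -0.0]
force: [-0.1, -0.4, -3.2]
grip_width: 0.0432
```

View pics/w9.png

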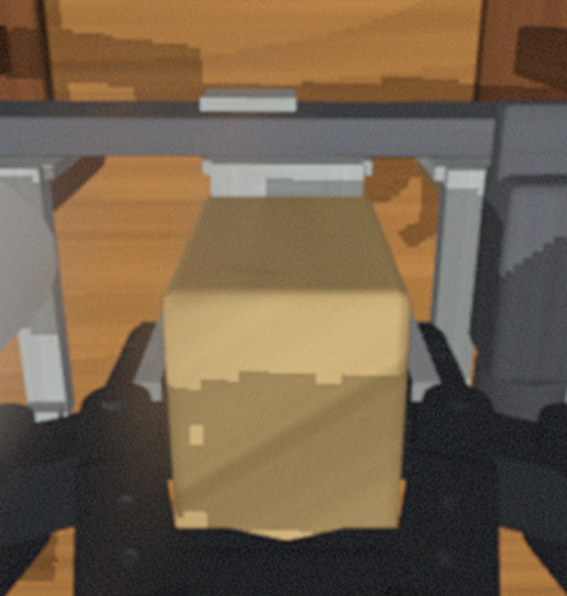

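```bash
python3 -m handwheel '[[1,0.002,0,0,0],[1,0.002,0,0,0],[1,0.001,0,0,0],[1,0,0,0,0]]';python3 -m handwheel '[[1,0.001,0,0,0],[1,0,0,0,0]]'
```

```text
time: 12.4
eef_pos: [0.5361, -0.0995, 0.2168]
orientation: [1.0, -0.003, -0.0, -0.0]
force: [-0.1, 0.1, -2.5]
grip_width: 0.0431
time: 12.65
eef_pos: [0.5368, -0.0995, 0.2168]
orientation: [1.0, -0.003, -0.0, -0.0]
force: [0.7, 0.2, -3.1]
grip_width: 0.0434
```

```bash
python3 -m handwheel '[[1,0.001,0,0,0],[1,0,0,0,0]]'
```

```text
time: 12.9
eef_pos: [0.5376, -0.0995, 0.2168]
orientation: [1.0, -0.003, 0.0, -0.0]
force: [0.2, -0.6, -2.8]
grip_width: 0.0439
```

```bash
python3 -m handwheel '[[1,0.001,0,0,0],[1,0,0,0,0]]'
```

```text
time: 13.15
eef_pos: [0.5383, -0.0996, 0.2168]
orientation: [1.0, -0.003, 0.0, -0.0]
force: [-0.2, -0.9, -2.5]
grip_width: 0.0434
```

```bash
python3 -m handwheel '[[1,0.001,0,0,0],[1,0,0,0,0]]'
```

```text
time: 13.4
eef_pos: [0.5391, -0.0995, 0.2168]
orientation: [1.0, -0.003, 0.0, -0.0]
force: [-0.2, 0.0, -2.5]
grip_width: 0.0434
```

```bash
python3 -m handwheel '[[1,0.001,0,0,0],[1,0,0,0,0]]'
```

```text
time: 13.65
eef_pos: [0.5398, -0.0996, 0.2168]
orientation: [1.0, -0.003, -0.0, -0.0]
force: [0.3, -0.3, -4.4]
grip_width: 0.0435
```

```bash
python3 -m handwheel '[[1,0.001,0,0,0],[1,0,0,0,0]]'
```

```text
time: 13.9
eef_pos: [0.5403, -0.0995, 0.2168]
orientation: [1.0, -0.003, -0.0, -0.0]
force: [-1.2, -0.1, -2.9]
grip_width: 0.0435
```

```bash
python3 -m handwheel '[[1,0.0007,0,0,0],[1,0,0,0,0]]'; python3 -c "
from h import *
o=monitor.observe();print(o['force'],o['torque'])"
```

```text
time: 14.15
eef_pos: [0.5405, -0.0995, 0.2167]
orientation: [1.0, -0.003, -0.001, -0.0]
force: [-2.2, -0.6, -1.7]
grip_width: 0.0438
[-2.22757946 -0.64725183 -1.69883277] [-0.03053468  0.5956244   0.04629314]
```

```bash
python3 -m handwheel '[[1,-0.0005,0,0.003,0],[1,0,0,0.004,0],[1,0,0,0.004,0],[1,0,0,0.004,0],[1,0,0,0,0]]';python3 -m handwheel '[[1,0,0,0.003,0],[1,0,0,0.002,0],[1,0,0,0,0]]'
```

```text
time: 14.78
eef_pos: [0.5404, -0.0995, 0.205]
orientation: [1.0, -0.003, -0.0, -0.0]
force: [-1.8, -0.4, -5.9]
grip_width: 0.0435
time: 15.15
eef_pos: [0.5405, -0.0995, 0.2016]
orientation: [1.0, -0.003, -0.0, -0.0]
force: [-4.1, -0.7, -2.1]
grip_width: 0.0434
```

```bash
python3 -m handwheel '[[1,-0.0006,0,0.001,0],[1,0,0,0,0]]';python3 -m handwheel '[[1,0,0,0.001,0],[1,0,0,0,0]]'
```

```text
time: 15.4
eef_pos: [0.5404, -0.0996, 0.2011]
orientation: [1.0, -0.003, 0.0, -0.0]
force: [-3.6, -0.6, -2.4]
grip_width: 0.0436
time: 15.65
eef_pos: [0.5404, -0.0996, 0.2003]
orientation: [1.0, -0.003, 0.0, -0.0]
force: [-3.0, 0.2, -1.8]
grip_width: 0.0434
```

```bash
python3 -m handwheel '[[1,0,0,0.001,0],[1,0,0,0,0]]'
```

```text
time: 15.9
eef_pos: [0.5404, -0.0996, 0.1995]
orientation: [1.0, -0.003, 0.0, -0.0]
force: [-2.2, 0.0, -1.6]
grip_width: 0.0439
```

```bash
python3 -m handwheel '[[1,0,0,0.001,0],[1,0,0,0,0]]'
```

```text
time: 16.15
eef_pos: [0.5403, -0.0996, 0.1988]
orientation: [1.0, -0.003, 0.0, -0.0]
force: [-2.4, -0.4, -2.8]
grip_width: 0.0437
```

```bash
python3 -m handwheel '[[1,-0.0004,0,0.001,0],[1,0,0,0.001,0],[1,0,0,0,0]]'
```

```text
time: 16.52
eef_pos: [0.5402, -0.0996, 0.1973]
orientation: [1.0, -0.003, 0.0, -0.0]
force: [-0.2, 0.5, -3.1]
grip_width: 0.043
```

```bash
python3 -m handwheel '[[1,0,0,0.001,0],[1,0,0,0,0]]'
```

```text
time: 16.77
eef_pos: [0.5402, -0.0996, 0.1965]
orientation: [1.0, -0.003, 0.0, -0.0]
force: [-1.0, -0.4, -3.3]
grip_width: 0.0438
```

```bash
python3 -m handwheel '[[1,0,0,0.001,0],[1,0,0,0,0]]'
```

```text
time: 17.02
eef_pos: [0.5401, -0.0996, 0.1958]
orientation: [1.0, -0.003, 0.0, -0.0]
force: [-0.8, 0.7, -3.9]
grip_width: 0.0431
```

```bash
python3 -m handwheel '[[1,0,0,0.001,0],[1,0,0,0,0]]'
```

```text
time: 17.27
eef_pos: [0.54, -0.0996, 0.195]
orientation: [1.0, -0.003, 0.0, -0.0]
force: [-0.6, -0.7, -2.6]
grip_width: 0.0434
```

```bash
python3 -m handwheel '[[1,0,0,0.001,0],[1,0,0,0,0]]'
```

```text
time: 17.52
eef_pos: [0.5401, -0.0996, 0.1949]
orientation: [1.0, -0.003, 0.0, 0.0]
force: [-1.6, 0.0, 3.0]
grip_width: 0.0436
```

```bash
python3 -m handwheel '[[1,0,0,0.001,0],[1,0,0,0,0]]'
```

```text
time: 17.77
eef_pos: [0.5401, -0.0996, 0.1948]
orientation: [1.0, -0.003, 0.0, 0.0]
force: [-3.7, 0.3, 10.0]
grip_width: 0.0436
```

```bash
python3 -m handwheel '[[1,0,0,0.001,0],[1,0,0,0,0]]'
```

```text
time: 18.02
eef_pos: [0.5401, -0.0996, 0.1947]
orientation: [1.0, -0.003, 0.001, 0.0]
force: [-5.2, 0.7, 16.3]
grip_width: 0.0436
```

```bash
python3 -m handwheel '[[1,0,0,-0.002,0],[1,0,0,0,0],[1,0,0,0,0]]'; python3 - <<'E'
from h import *
o=monitor.observe();print(o['force'],o['torque'])
snap('wrist','w10');crop('w10',120,100,390,384,2.1,'w10')
snap('scene','s10');crop('s10',180,90,340,230,4,'s10')
E
```

```text
time: 18.4
eef_pos: [0.5401, -0.0996, 0.1949]
orientation: [1.0, -0.003, 0.0, 0.0]
force: [-2.9, 1.0, 6.7]
grip_width: 0.0435
[-2.91574233  1.0166587   6.667904  ] [0.26444596 0.4805668  0.02554598]
```

View pics/w10.png

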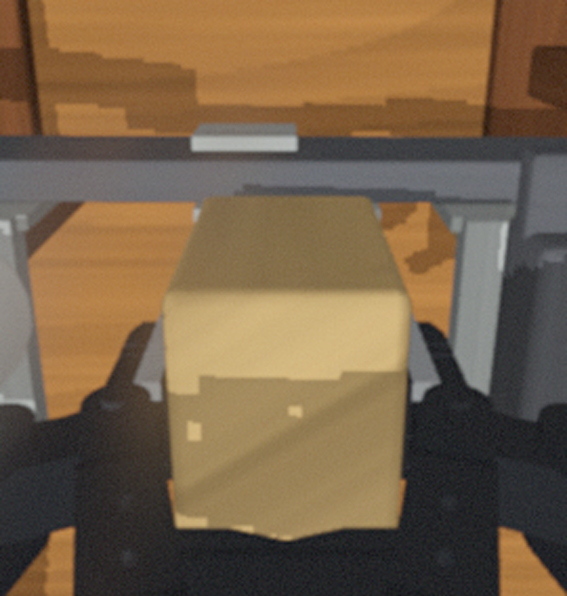

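View pics/s10.png

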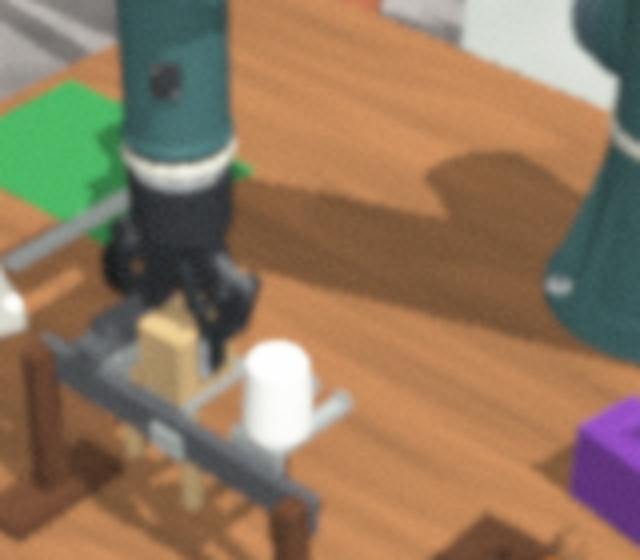

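```bash
python3 -m handwheel '[[1,0,0,-0.0008,0],[1,0,0,0,0],[1,0,0,0,0],[1,0,0,0,0]]'; python3 - <<'E'
from h import *
o=monitor.observe();print(o['force'],o['torque'])
E
```

```text
time: 19.0
eef_pos: [0.54, -0.0996, 0.1949]
orientation: [1.0, -0.003, 0.0, -0.0]
force: [-0.6, -0.1, 1.8]
grip_width: 0.0438
[-0.64071361 -0.05342038  1.75510106] [0.13453487 0.11056456 0.00602417]
```

```bash
python3 -m handwheel '[[-0.05,0,0,0,0],[-0.1,0,0,0,0],[-0.16,0,0,0,0],[-0.22,0,0,0,0],[-0.26,0,0,0,0],[-0.26,0,0,0,0],[-0.26,0,0,0,0]]' 20; python3 - <<'E'
from h import *
o=monitor.observe();print(o['force'],o['torque'])
snap('wrist','w11');crop('w11',60,100,450,384,2.,'w11')
E
```

```text
time: 19.88
eef_pos: [0.5399, -0.0996, 0.1949]
orientation: [1.0, -0.003, 0.0, -0.0]
force: [0.1, 0.7, 1.3]
grip_width: 0.054
[0.1066816  0.73160152 1.25420387] [-0.00037438  0.02572858  0.00276737]
```

View pics/w11.png

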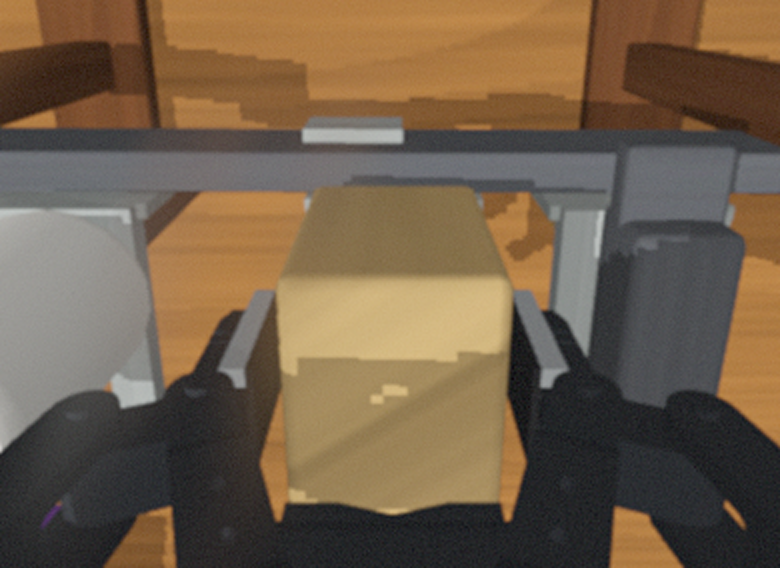

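```bash
python3 -m handwheel '[[-0.26,0,0,-0.01,0],[-0.26,0,0,-0.015,0],[-0.26,0,0,-0.02,0],[-0.26,0,0,-0.03,0],[-0.26,0,0,-0.04,0],[-0.26,0,0,-0.05,0],[-0.26,0,0,0,0],[-0.26,0,0,0,0]]'; python3 - <<'E'
from h import *
import pickle
o=monitor.observe();print(o['eef_pos'],o['force'])
pickle.dump(cams.camera_model('wrist'),open('w12.pkl','wb'))
snap('wrist','w12');crop('w12',0,0,512,384,1.56,'w12');crop('w12',200,90,320,260,3.5,'w12b')
snap('scene','s12');crop('s12',170,130,330,270,4,'s12')
E
```

```text
time: 20.92
eef_pos: [0.5397, -0.0995, 0.319]
orientation: [1.0, -0.003, 0.0, 0.0]
force: [-0.9, 0.6, -0.5]
grip_width: 0.0539
[ 0.53971158 -0.09950525  0.31898644] [-0.92392036  0.56494823 -0.52303272]
```

View pics/w12.png

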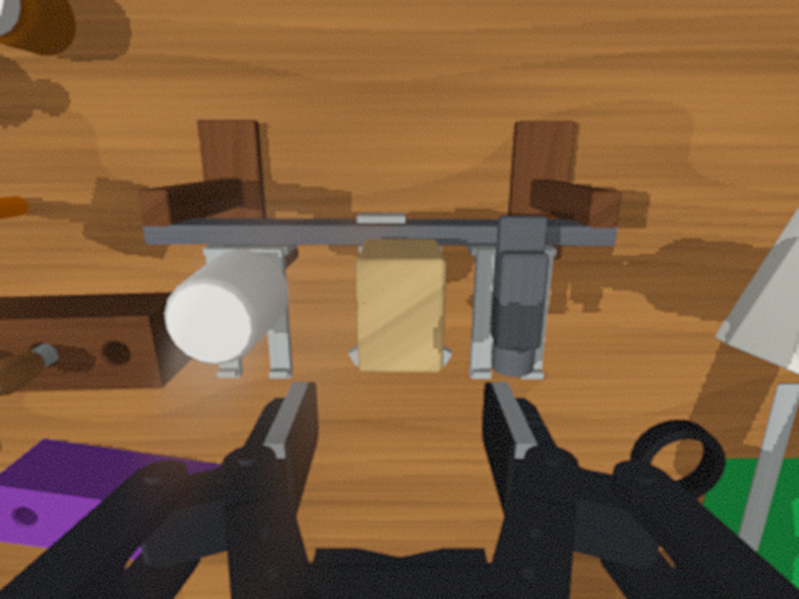

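View pics/s12.png

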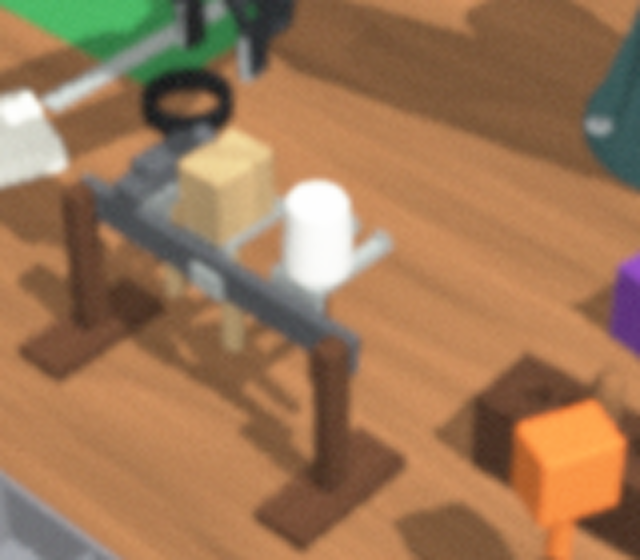

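View pics/w12b.png

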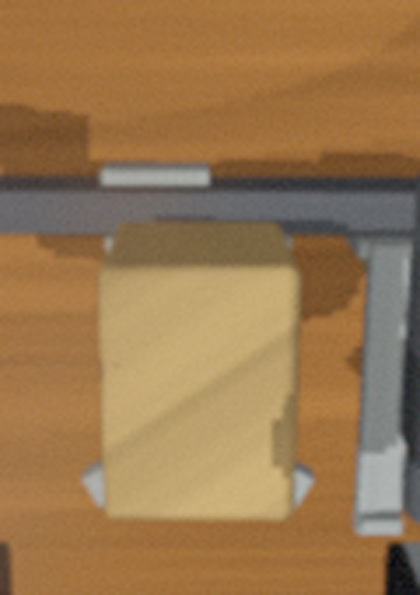

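```bash
python3 - <<'E'
from h import *
import pickle
from scipy.optimize import least_squares
m=pickle.load(open('w12.pkl','rb'))
uv=[(200+(u+.5)/3.5-.5,90+(v+.5)/3.5-.5) for u,v in [(101,268),(299,268),(290,520),(106,517)]]
L=np.array([(30,22),(30,-22),(-30,-22),(-30,22)])/1000
def r(p):
    x,y,z,a=p;o=[]
    for (lx,ly),q in zip(L,uv): o+=list(proj(m,(x+lx*np.cos(a)-ly*np.sin(a),y+lx*np.sin(a)+ly*np.cos(a),z))-q)
    return np.array(o)
s=least_squares(r,[.54,-.1,.225,0]);print(s.x,np.round(s.fun,1))
f=lambda p:r([p[0],p[1],.225,p[2]]);s=least_squares(f,[.54,-.1,0]);print(s.x)
job.job_done()
E
```

```text
[ 0.53798024 -0.09912483  0.21623009 -0.01359703] [-0.3  0.   0.3  0.4  0.2 -0.5 -0.3  0. ]
[ 0.54078883 -0.09913334 -0.01357631]
the job is handed in; nothing more can be done
```

The mallet is hanging in the middle fork, and I handed the job in at about 21 s of the 61 s allowed. The hand-in reports no verdict, so what follows rests on my own readings.

**What I did**
- I located the fork with two wrist pictures at (0.539, -0.099), top 0.164 m. That is about 12 mm off the nominal bay sideways.
- I gripped the mallet across its head, drew it straight up out of the block, and carried it clear of the other tools to the front of the rack.
- I slid it in over the lips with no side force until the handle touched the back of the slot (about 2 N).
- I lowered it onto the tines, let the fork take the weight, opened the jaws about 5 mm each side and lifted straight up.

**Last checks**
- **Position:** the head sits square behind the lips at about (0.540, -0.099). That is about 1–2 mm from the fork's measured middle, with yaw within about 0.6 degrees of the rack.
- **Height:** contact came at a tool height of 0.195 m, which puts the head centre at about 0.195 m.
- **Neighbours:** the maul and hammer look unmoved, and the arm is clear at 0.32 m with no contact force. I compared these by eye, not by measurement. The awl is partly in view and the punch is out of view in the last pictures.

**What disagreed or went less well**
- While setting down I ran three small steps together, and the downward push rose to about 19–20 N before I backed off. That is under the 25 N limit but more than intended.
- A free fit of the last picture put the head top about 9 mm lower than the contact height. The same fit read 7 mm low when the mallet stood in the block at a known height, so I trusted the contact.

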